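Slide the chopping board out over the scrap caddy and hold it there

ROBOT

A 6-joint arm with a two-finger parallel gripper is mounted at the origin on the work surface; the furniture and walls round the work are solid. World frame = base frame: x ahead of the robot, y to its left, z up, the work surface at z = 0. Lengths are in m, angles in rad, forces in N, time in s.
With the tool pointing down it reaches from about 0.425 to 0.95 m from the base axis. Payload 3.5 kg.
Tool frame: the origin (TCP) lies between the finger pads, 19 mm behind the fingertips; this is the grasp point; z points along the fingers, y is the line along which they close (so a half turn about z gives the same grasp; the last joint's range is limited). The gripper opens to 85 mm and grips with 20 to 120 N. Pads are 22 mm wide; open, the fingers measure 114 mm over their backs; the gripper's body (76 mm by 85 mm) begins 54 mm behind the grasp point. The pads swing forward as they close: fully open they stand 13 mm farther back than shut.
Start: joints at [1.102, 0.286, 1.577, -0, 1.279, -0.15], TCP at [0.212, 0.641, 0.25] pointing down, gripper open.
Joint ranges: [-2.77, 2.77], [-0.9, 2.22], [0.21, 2.48], [-1.53, 4.67], [0.24, 2.81], [-2.84, 2.84]. Speed limits (rad/s): [2.79, 2.79, 3.14, 3.14, 3.14, 3.14].

INTERFACE

Orientations are given as a unit quaternion [x, y, z, w].
In Python, from plant import ctrl gives the robot as it stands.
- The arm moves only by the tool tcp_steps, called in YAML: its name, and indented under it one key for each argument. Schema: {"type":"object","properties":{"deltas":{"type":"array","items":{"type":"object","properties":{"xyz":{"type":"array","items":{"type":"number"},"minItems":3,"maxItems":3},"r":{"type":"array","items":{"type":"number"},"minItems":3,"maxItems":3},"jaw":{"type":"number"}},"additionalProperties":false,"required":["jaw"]},"minItems":1,"maxItems":10},"grip_force":{"type":"number"},"only":{"type":"string"},"quiet":{"type":"boolean"},"lines":{"type":"string"}},"required":["deltas"],"additionalProperties":false}. deltas is a list of rows, 1 to 10 of them, each an object with the fields xyz (a list: dx, dy, dz in normalised numbers (1 is 0.6 m)), r (a list: a rotation vector rx, ry, rz in shares of 4 rad (1.0 is 4 rad)), jaw (the opening from 0.0 (shut) to 1.0 (fully open)); a field left out counts as zero (the opening has to be given); each row is the pose to reach, as a shift and turn from the pose commanded when the call began, along the tool's axes at that moment; what a row does not reach only later rows make up. A row lasts 1/8 s, in which the tool goes at most 0.0625 m and 0.188 rad, less where a joint would pass 70% of its speed; a pose out of reach is approached as far as the arm can. The fingers move at their own pace and stop on an object; grip_force is the grip in N (left out, the last holds). Time passes only in rows, so rows that do not move let the fingers close. The tool returns the time, the measured TCP pose, the force, the opening and the grip force at its end. only (a regular expression) keeps the lines of the reply that match it, lines (a string "A,B") keeps lines A to B, and quiet returns only ok. Input that does not fit is refused with a message, and nothing moves.
- ctrl.get_state(): the state, without advancing time (a new reading comes with each control period).
- ctrl.read_camera(name): name is "scene" or "top" or "wrist"; returns a dict with "pixels" (400x640x3 uint8, red, green, blue), "camera_matrix" (3x3 intrinsics, pixels), "xyz" and "orientation" of the camera in the world. Camera axes: x right, y down, z forward; pixel columns grow to the right and rows downward; lengths in m; the calibration is good to about 2 mm. A picture is of the moment at which its call begins. There is no depth.
- ctrl.sign_off(): hands the job in; it is judged then, once.
Trained networks look in the newest picture that a camera, given by its name, has taken for a name from the list of things; names that differ only in an ending like _2 or _b are one class to them, and where a whole thing is asked for, a point or a joint stands for the part that bears it (a point fixed in the world has none). Each returns a list of dicts, best first, with "conf" (0 to 1); they miss things now and then, are a little off and sometimes report something else, mostly with a low value. They report only what shows in the picture. A call takes as long as a camera call. They do not tell look-alikes from the thing itself.
- ctrl.recognise(camera, thing): "position" ([x, y, z] in m, in world coordinates, good to about 4 mm: the middle of the surface that is visible of it).
- ctrl.masks_of(camera, thing): "region" (400x640 bool, what is visible of it).
- ctrl.mark_of(camera, thing): "position" ([x, y, z] in m, in world coordinates, good to about 4 mm: a listed point, or the origin of a listed thing).
The state is a dict: "time": time; "qpos": joint angles; "dq": joint speeds; "joint_efforts": joint torques, N m; "eef_pos": TCP position; "tcp_rot": TCP orientation; "contact_force": force on the tool from outside, world axes, zero at the start; "wrist_torque": the same for the moment, N m; "opening": opening from 0.0 (shut) to 1.0 (fully open); "finger_force": force on a finger pad.
Only numpy, scipy, OpenCV 4.12 (cv2) and the standard library are available. Lean on these libraries where they do the work, as an engineer would, in place of code of your own. Each camera call takes 0.05 s, during which the arm holds its last target. There are 200 camera calls.

TASK

I am about to scrape the squeezed lemon halves into the green caddy that hangs on the rail along the worktop's edge. Without picking anything up, push the wooden chopping board, with the halves left lying on it, straight out over that edge in line with the caddy, square to the edge, until its far end reaches about a third of the way across the caddy's mouth. Then press your fingertips down on top of the board's near half, where the worktop supports it, and finish while still holding it down firmly; leave everything else where it stands.

Things in the scene. Friction and masses are not known exactly. Their poses are not given: they have to be found in the camera images.
- board: wooden chopping board lying flat on the worktop, 230 (x) x 150 (y) x 12 mm, about 0.5 kg, slides with a few newtons; a hand slot (20 x 70 mm, centre at x = -90 mm) pierces its near end, a dark groove runs round its top. Origin: centre of its underside; x along its length to the far end, within about 20 degrees of straight at the edge at the start; z up
- board_front (a point): middle of the board's far end, at its underside (115 mm from the board's origin along its x)
- caddy: green open-topped scrap caddy, 200 mm wide along the edge, 118 mm deep, 170 mm tall, fixed, hanging outside the worktop, somewhere else along the edge each time. Origin: on the worktop's straight top edge (z = 0) level with the caddy's middle, not in the caddy itself; x points straight out from the worktop, square to its edge; y along the edge
- rail: steel towel rail, 360 mm long, fixed along the worktop's edge, on which the caddy hangs; origin and axes as for the caddy, at the rail's middle. The caddy's mouth is 110 mm deep, from 41 to 151 mm past the edge (a third of the way across is about 78 mm past the edge), and 192 mm wide; its rim lies 30 mm below the worktop's top, rail and hooks 10 mm below, so the board passes freely over them
- lemon_half_1: squeezed lemon half, a yellow dome 55 mm across and 38 mm tall, 45 g, loose, cut face down on the far part of the board; origin: centre of its cut face
- lemon_half_2: the other squeezed lemon half, the same size; at the start both lie on the board at board x = 15 to 75 mm, one on each side, so the near half of the board's top is free
- mug: bystander: cream mug with a leaf pattern, 80 mm across, 102 mm tall; origin: centre of its underside
- honey_jar: bystander: honey jar with a red lid, 65 mm across, 100 mm tall; origin: centre of its underside
- kitchen_timer: bystander: round red and white wind-up kitchen timer, 62 mm across, 55 mm tall; origin: centre of its underside
- lemon: bystander: whole yellow lemon, 78 x 55 x 56 mm; origin: centre of its underside
- garlic: bystander: garlic bulb, 60 mm across, 58 mm tall; origin: centre of its underside
- glass: bystander: clear drinking glass, 83 mm across, 93 mm tall; origin: centre of its underside
Things that resemble listed ones, but are neither listed nor needed, are in the scene too. Leave any blue or pink look-alike of the lemon_half_1 alone. What is shaped like the lemon_half_2 but black is not meant.

How it is judged:
At the end, for the whole second after the job is handed in: Board flat and still, far end 56 to 98 mm past the edge, centred on the caddy within 25 mm, square within 8 degrees, both lemon halves on it; fingers press on its top with over 3 N, TCP over the board short of 30 mm beyond its middle, held through the last second (x of board_front in the frame of caddy between 0.056 and 0.098 m and y of board_front in the frame of caddy between -0.025 and 0.025 m and angle between the x axis of board and the x axis of caddy, either way round below 0.14 rad and height (world z) of board between -0.005 and 0.005 m and angle between board's own z axis and vertical below 0.05 rad and x of lemon_half_1 in the frame of board between -0.115 and 0.115 m and y of lemon_half_1 in the frame of board between -0.075 and 0.075 m and z of lemon_half_1 in the frame of board between 0.006 and 0.02 m and x of lemon_half_2 in the frame of board between -0.115 and 0.115 m and y of lemon_half_2 in the frame of board between -0.075 and 0.075 m and z of lemon_half_2 in the frame of board between 0.006 and 0.02 m and x of the grasp point in the frame of board between -0.115 and 0.03 m and y of the grasp point in the frame of board between -0.075 and 0.075 m and contact force between the fingers and board above 3 N and linear speed of each of board, lemon_half_1, lemon_half_2 below 0.02 m/s); the arm keeps its last pose, push and grip.
It fails at once if the board is lifted or tipped (height (world z) of board above 0.012 m or height (world z) of board below -0.012 m or angle between board's own z axis and vertical above 0.12 rad).
It fails at once if a lemon half is lifted, tipped over or falls off the board (height (world z) of any of lemon_half_1, lemon_half_2 above 0.035 m or height (world z) of any of lemon_half_1, lemon_half_2 below 0.002 m or angle between any of lemon_half_1, lemon_half_2's own z axis and vertical above 0.5 rad).
It fails at once if a bystander is shifted by more than 25 mm (distance of any of mug, honey_jar, kitchen_timer, lemon, garlic, glass from where it was at the start of the episode above 0.025 m).
It also fails if it takes over 69 s, if anything falls off the work surface, if the arm or the gripper's body presses on something with over 40 N, if the wrist force passes 120 N, or if a joint passes its speed limit or range.

## Working session

There is one attempt and no reset: what is moved stays moved. The work goes in short steps, Python scripts to look and compute and a tool call to move; the robot and the scene stay as the last step left them, time stands still between calls to the robot, and variables do not carry over. Pictures are saved under pics/ and viewed, at most 10 in all, crops included, and the job is handed in when it is done.

```bash
mkdir -p pics
```

Create h.py:
```python
from plant import ctrl
import numpy as np, cv2
from scipy.spatial.transform import Rotation as R
def snap(c,f=None):
    d=ctrl.read_camera(c)
    if f: cv2.imwrite('pics/'+f,d['pixels'][:,:,::-1])
    return d
def ray(d,u,v,z):
    K=np.array(d['camera_matrix']);r=R.from_quat(d['orientation']).apply(np.linalg.inv(K)@[u,v,1.])
    o=np.array(d['xyz']);return o+r*(z-o[2])/r[2]
def proj(d,p):
    q=R.from_quat(d['orientation']).inv().apply(np.array(p)-d['xyz']);q=np.array(d['camera_matrix'])@q;return q[:2]/q[2]
```

Run:
```python
from h import *
s=ctrl.get_state();print(s['eef_pos'],s['tcp_rot'])
for c in ('top','scene'):
    d=snap(c,c+'0.png');print(c,np.round(d['xyz'],3),np.round(d['orientation'],3),np.round(np.ravel(d['camera_matrix'])[[0,2,5]],1))
    for n in ['board','board_front','caddy','rail','lemon_half_1','mug','honey_jar','kitchen_timer','lemon','garlic','glass']:
        for r in ctrl.mark_of(c,n)[:4]: print(n,round(r['conf'],2),np.round(r['position'],3),np.round(proj(d,r['position'])))
```

```text
[0.21126874 0.6404435  0.24861551] [ 1.58757911e-01  9.87316815e-01 -1.13636266e-03 -3.77172881e-04]
top [0.478 0.283 1.282] [ 0.717 -0.697  0.024 -0.019] [455.3 319.  205. ]
board 0.64 [0.526 0.214 0.001] [341. 216.]
board_front 0.93 [ 0.584  0.315 -0.003] [305. 195.]
caddy 0.53 [ 0.762 -0.029  0.001] [428. 136.]
rail 0.77 [ 0.635  0.405 -0.002] [274. 176.]
lemon_half_1 0.76 [0.429 0.003 0.001] [415. 253.]
lemon_half_1 0.73 [0.577 0.224 0.014] [338. 198.]
lemon_half_1 0.6 [ 0.327  0.276 -0.   ] [317. 287.]
lemon_half_1 0.56 [0.329 0.384 0.   ] [278. 285.]
mug 0.61 [0.416 0.591 0.001] [205. 252.]
honey_jar 0.97 [0.326 0.528 0.   ] [226. 285.]
kitchen_timer 0.81 [ 0.709  0.064 -0.002] [395. 154.]
kitchen_timer 0.48 [0.523 0.215 0.002] [340. 217.]
garlic 0.62 [ 0.639 -0.042 -0.   ] [432. 179.]
glass 0.96 [ 0.762 -0.028  0.   ] [427. 136.]
scene [1.291 0.377 1.117] [ 0.632  0.712 -0.227 -0.205] [513.9 321.2 203.7]
board 0.75 [ 0.522  0.212 -0.004] [291. 210.]
board_front 0.7 [ 0.58   0.314 -0.007] [327. 232.]
board_front 0.67 [0.714 0.059 0.   ] [218. 266.]
rail 0.67 [0.632 0.407 0.   ] [361. 252.]
lemon_half_1 0.83 [0.426 0.002 0.   ] [222. 173.]
lemon_half_1 0.79 [0.516 0.281 0.015] [317. 206.]
lemon_half_1 0.78 [0.57  0.225 0.01 ] [293. 222.]
lemon_half_1 0.55 [0.323 0.272 0.001] [322. 154.]
mug 0.96 [ 0.42   0.594 -0.   ] [436. 192.]
honey_jar 0.57 [0.325 0.528 0.003] [412. 163.]
kitchen_timer 0.62 [0.714 0.057 0.   ] [217. 266.]
kitchen_timer 0.2 [ 0.579  0.313 -0.002] [327. 231.]
lemon 0.78 [ 0.557 -0.047 -0.004] [193. 211.]
lemon 0.67 [ 0.715  0.06  -0.004] [218. 267.]
lemon 0.59 [ 0.63   0.407 -0.   ] [362. 252.]
garlic 0.77 [ 0.644 -0.036  0.001] [187. 238.]
glass 0.66 [ 0.763 -0.034  0.001] [175. 280.]
glass 0.55 [ 0.645 -0.039 -0.001] [186. 238.]
```

View pics/top0.png

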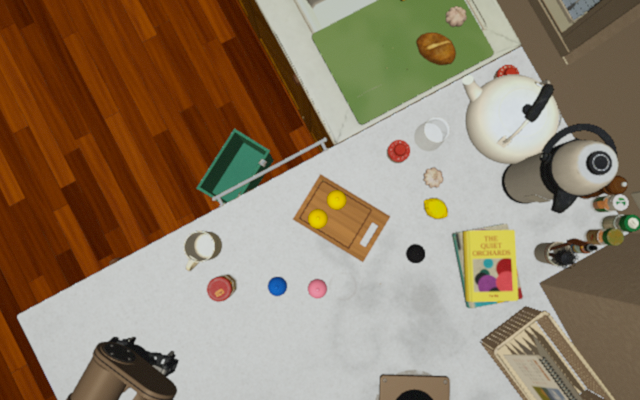

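View pics/scene0.png

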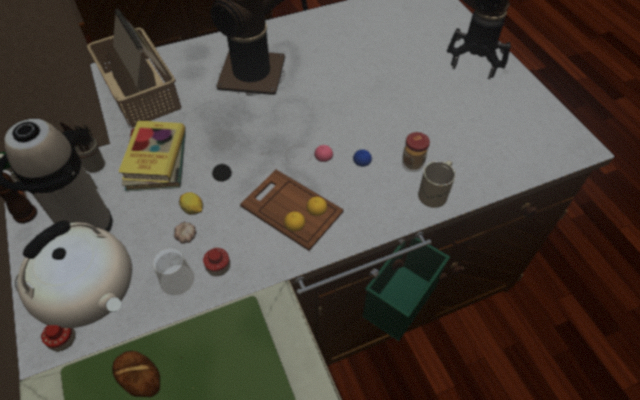

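The top view shows the board at (341,217) with yellow halves at (337,200) and (318,219). The caddy is at (235,165), and the rail runs from (215,198) to (326,142). The look-alikes are blue (277,286), pink (317,288) and black (415,253). I'm enlarging the caddy, rail and board to confirm which halves are meant and to measure.

Run:
```python
import cv2
a=cv2.imread('pics/top0.png')[110:270,180:400]
cv2.imwrite('pics/c1.png',cv2.resize(a,None,fx=3.6,fy=3.6,interpolation=cv2.INTER_CUBIC))
```

```text
(no output)
```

View pics/c1.png

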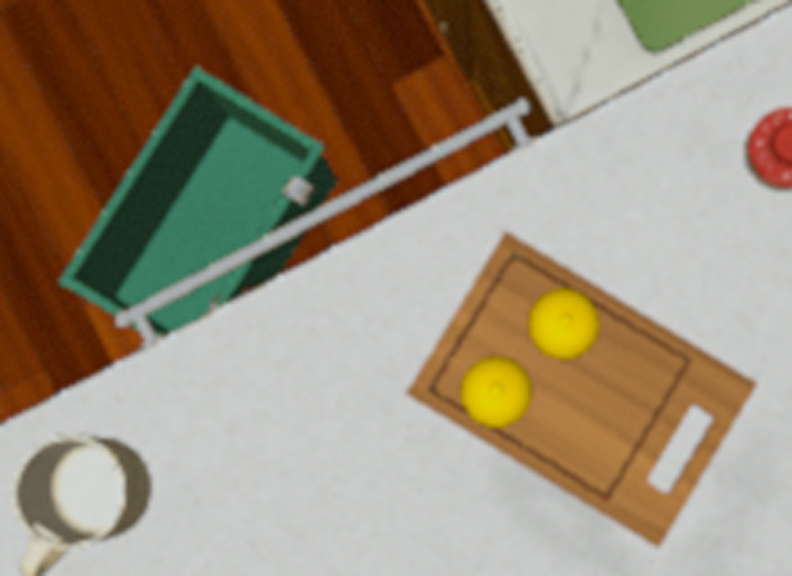

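Run:
```python
from h import *
d=snap('top'); 
P=lambda u,v,z:ray(d,180+u/3.6,110+v/3.6,z)[:2]
ang=lambda v:np.degrees(np.arctan2(v[1],v[0]))
A,B,C=P(65,283,-.03),P(195,68,-.03),P(322,146,-.03)
print('caddy rim far corners',A,B,C,'x-yaw',ang(B-C),ang(A-B)-90, np.linalg.norm(A-B),np.linalg.norm(B-C))
yaw=np.radians(ang(B-C)); x=np.array([np.cos(yaw),np.sin(yaw)]);
print('caddy origin', (A+B)/2-x*.155)
e=[P(5,421,0),P(530,143,0)];print('edge',e,ang(e[0]-e[1])-90)
r=[P(120,320,-.015),P(525,105,-.015)];print('rail',r,ang(r[0]-r[1])-90)
b=[P(*q,.012) for q in [(505,233),(408,391),(660,545),(756,383)]];print('board',b,np.mean(b,0),ang(b[1]-b[2]),ang(b[0]-b[3]))
for c in('top','scene'):
    dd=snap(c)
    for n in('caddy','rail','board','lemon_half_1'):
        for m in ctrl.masks_of(c,n)[:3]:
            v,u=np.nonzero(m['region']);print(c,n,round(m['conf'],2),u.mean().round(),v.mean().round(),u.min(),u.max(),v.min(),v.max(),cv2.minAreaRect(np.c_[u,v].astype(np.float32))[1:])
    # predicted caddy rim/edge in scene for check
s=cv2.imread('pics/scene0.png')[180:360,260:480];cv2.imwrite('pics/c2.png',cv2.resize(s,None,fx=3.3,fy=3.3,interpolation=cv2.INTER_CUBIC))
for nm,p in (('A',A),('B',B),('C',C),('D',A+C-B)):print(nm,(proj(dd,[*p,-.03])-[260,180])*3.3)
```

```text
caddy rim far corners [0.59593638 0.62607967] [0.77356522 0.52887368] [0.71291805 0.42397845] x-yaw 59.964827575326 61.31066149142444 0.20248706824514295 0.12116553791083466
caddy origin [0.60716841 0.44329034]
edge [array([0.48391496, 0.66011095]), array([0.71478418, 0.25674418])] 29.78490526474063
rail [array([0.56643162, 0.57737189]), array([0.74812417, 0.26126971])] 29.88988271808428
board [array([0.64117624, 0.27455713]), array([0.51587968, 0.34622957]), array([0.40269344, 0.14827178]), array([0.52977226, 0.07650853])] [0.52238041 0.21139175] 60.24039216648728 60.64188480381582
top caddy 0.92 235.0 168.0 195 272 130 203 ((51.864471435546875, 73.49777221679688), 33.6900634765625)
top rail 0.92 273.0 167.0 214 324 140 199 ((9.157580375671387, 124.25079345703125), 64.53665161132812)
top rail 0.75 317.0 219.0 308 326 210 228 ((18.0, 18.0), 0.0)
top rail 0.39 221.0 288.0 206 236 274 301 ((25.238859176635742, 31.61791229248047), 56.3099365234375)
top board 0.89 342.0 219.0 292 389 175 262 ((83.86152648925781, 54.52688217163086), 31.184972763061523)
top board 0.62 434.0 208.0 423 446 1
[... 366 characters left out ...]
), 69.44395446777344)
scene caddy 0.67 403.0 288.0 363 448 238 340 ((63.05580520629883, 98.9792709350586), 34.69515609741211)
scene rail 0.92 365.0 264.0 296 430 231 293 ((15.289148330688477, 141.86929321289062), 68.92251586914062)
scene board 0.9 291.0 208.0 240 343 169 249 ((91.47782135009766, 53.63589859008789), 32.0053825378418)
scene lemon_half_1 0.91 294.0 221.0 284 305 211 230 ((19.798988342285156, 19.798988342285156), 45.0)
scene lemon_half_1 0.77 317.0 206.0 308 327 197 215 ((19.0, 18.0), 0.0)
scene lemon_half_1 0.69 323.0 153.0 314 332 145 161 ((16.0, 18.0), 90.0)
A [616.94102381 247.44925746]
B [486.84068418 446.48092293]
C [347.16388694 354.71268102]
D [483.18973575 168.31204316]
```

View pics/c2.png

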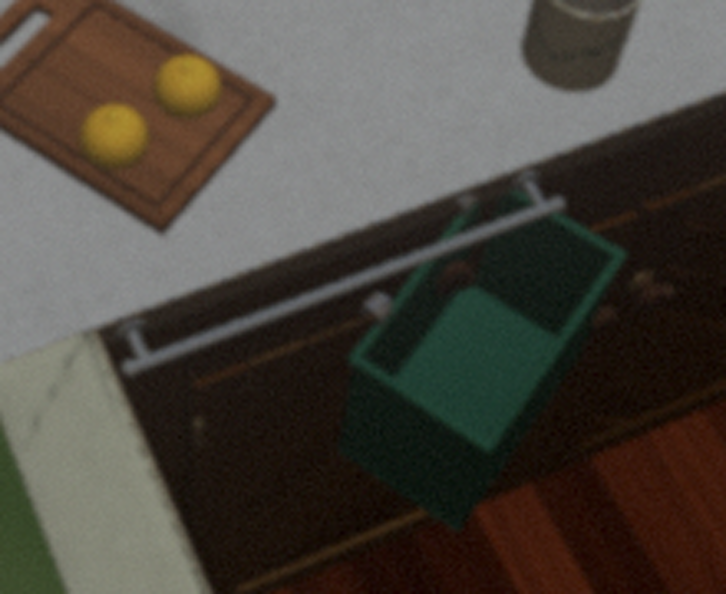

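Both views agree. The rim corners put the caddy's own axes at a yaw of 60°, with its origin at (0.607, 0.443) on the edge. The rail and the visible edge point out at 30°, so the caddy hangs skewed. The board is at 60.4°, in line with the caddy. Judging uses the caddy's frame, so I'll align the board to that.

Candidates for the lemon halves: yellow (337,200) and (318,219) on the board, blue (277,286), pink (317,288), black (415,253). The two yellow ones on the board are meant, and the crop confirms it.

I'll push the near end with open fingers.

Add to h.py:
```python
YB=np.radians(60.0); CO=np.array([.6072,.4433])
def cf(p): # world xy -> caddy frame
    return R.from_euler('z',-YB).apply([*(np.array(p[:2])-CO),0])[:2]
def go(xyz,yawy):
    "tool shift+turn to TCP xyz, tool y at world yaw yawy(deg), pointing down"
    s=ctrl.get_state();r=R.from_quat(s['tcp_rot']);a=np.radians(yawy)
    y=np.array([np.cos(a),np.sin(a),0]);z=np.array([0,0,-1.]);t=R.from_matrix(np.c_[np.cross(y,z),y,z])
    print('row',np.round(r.inv().apply(np.array(xyz)-s['eef_pos']),4),np.round((r.inv()*t).as_rotvec(),4),'F',np.round(s['contact_force'],1),'q6',s['qpos'][5],'t',s['time'])
```

```bash
python3 -c "
from h import *
go([.455,.082,.2],-29.8)"
```

```text
row [-0.4064 -0.4545  0.05  ] [0.     0.     1.7721] F [ 0.2 -0.2  0.3] q6 -0.15001940267638547 t 1.75
```

The manual's scale: shifts go in shares of 0.6 m and turns go in shares of 4 rad. Converting my numbers, -0.454 m is -0.7567, -0.406 m is -0.6767, 1.772 rad is 0.443.

tcp_steps:
  deltas:
    - {"xyz":[-0.6767,-0.7567,0.0833],"r":[0,0,0.443],"jaw":1.0}
    - {"xyz":[-0.6767,-0.7567,0.0833],"r":[0,0,0.443],"jaw":1.0}
    - {"xyz":[-0.6767,-0.7567,0.0833],"r":[0,0,0.443],"jaw":1.0}
    - {"xyz":[-0.6767,-0.7567,0.0833],"r":[0,0,0.443],"jaw":1.0}
    - {"xyz":[-0.6767,-0.7567,0.0833],"r":[0,0,0.443],"jaw":1.0}
    - {"xyz":[-0.6767,-0.7567,0.0833],"r":[0,0,0.443],"jaw":1.0}
    - {"xyz":[-0.6767,-0.7567,0.0833],"r":[0,0,0.443],"jaw":1.0}
    - {"xyz":[-0.6767,-0.7567,0.0833],"r":[0,0,0.443],"jaw":1.0}
    - {"xyz":[-0.6767,-0.7567,0.0833],"r":[0,0,0.443],"jaw":1.0}
    - {"xyz":[-0.6767,-0.7567,0.0833],"r":[0,0,0.443],"jaw":1.0}

```text
time: 3.0
eef_pos: [0.4555, 0.0803, 0.2004]
tcp_rot: [0.866, 0.499, 0.001, 0.0]
contact_force: [-0.2, 1.2, 0.9]
opening: 1.002
finger_force: 0.0
```

```bash
python3 -c "
from h import *
go([.455,.082,.05],-29.8)"
```

```text
row [ 0.0011 -0.0014  0.1504] [ 0.0012 -0.0006 -0.0048] F [-0.2  1.2  0.9] q6 0.4795312176823165 t 3.0
```

In the tool's units: 0.17 m is 0.2833, 0.16 m is 0.2667.

tcp_steps:
  deltas:
    - {"xyz":[0,0,0.0833],"jaw":1.0}
    - {"xyz":[0,0,0.1667],"jaw":1.0}
    - {"xyz":[0,0,0.2333],"jaw":1.0}
    - {"xyz":[0,0,0.2667],"jaw":1.0}
    - {"xyz":[0,0,0.2833],"jaw":1.0}
    - {"xyz":[0,0,0.2833],"jaw":1.0}

```text
time: 3.75
eef_pos: [0.4548, 0.0826, 0.03]
tcp_rot: [0.865, 0.502, -0.0, -0.0]
contact_force: [1.0, 0.6, 0.7]
opening: 1.002
finger_force: 0.0
```

tcp_steps:
  deltas:
    - {"xyz":[0,0,0.0033],"jaw":1.0}
    - {"xyz":[0,0,0.0067],"jaw":1.0}
    - {"xyz":[0,0,0.01],"jaw":1.0}
    - {"xyz":[0,0,0.01],"jaw":1.0}

```text
time: 4.25
eef_pos: [0.4547, 0.0826, 0.0241]
tcp_rot: [0.865, 0.502, -0.0, -0.0]
contact_force: [-0.1, -1.8, 0.7]
opening: 1.001
finger_force: 0.0
```

Run:
```python
from h import *
d=snap('wrist','w1.png');print(d['xyz'])
```

```text
[0.49338869 0.15020871 0.14783555]
```

View pics/w1.png

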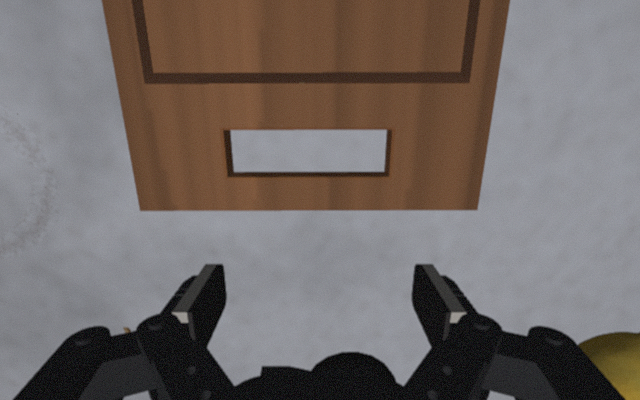

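The wrist view shows the near end at row 210 square to the fingers (finger pads at (205,290) and (435,290)), with board middle near column 309. The yellow lemon at (610,365) is clear of them. I'll descend gently until I touch the worktop.

In the tool's units: 0.004 m is 0.0067, 0.002 m is 0.0033.

tcp_steps:
  deltas:
    - {"xyz":[0,0,0.0033],"jaw":1.0}
    - {"xyz":[0,0,0.0067],"jaw":1.0}
    - {"xyz":[0,0,0.0067],"jaw":1.0}
  only: "eef|force"

```text
eef_pos: [0.4546, 0.0826, 0.0198]
contact_force: [0.1, 0.4, 0.2]
finger_force: 0.0
```

tcp_steps:
  deltas:
    - {"xyz":[0,0,0.0033],"jaw":1.0}
    - {"xyz":[0,0,0.0067],"jaw":1.0}
    - {"xyz":[0,0,0.0067],"jaw":1.0}
  only: "eef|force"

```text
eef_pos: [0.4546, 0.0826, 0.0158]
contact_force: [0.2, -0.3, -0.1]
finger_force: 0.0
```

tcp_steps:
  deltas:
    - {"xyz":[0,0,0.0033],"jaw":1.0}
    - {"xyz":[0,0,0.0067],"jaw":1.0}
    - {"xyz":[0,0,0.0067],"jaw":1.0}
  only: "eef|force"

```text
eef_pos: [0.4546, 0.0826, 0.0118]
contact_force: [-0.5, -0.2, -0.2]
finger_force: 0.0
```

In the tool's units: 0.03 m is 0.05, 0.028 m is 0.0467.

tcp_steps:
  deltas:
    - {"xyz":[0.0067,0,0.0033],"jaw":1.0}
    - {"xyz":[0.0133,0,0.0033],"jaw":1.0}
    - {"xyz":[0.02,0,0.0033],"jaw":1.0}
    - {"xyz":[0.0267,0,0.0033],"jaw":1.0}
    - {"xyz":[0.0333,0,0.0033],"jaw":1.0}
    - {"xyz":[0.04,0,0.0033],"jaw":1.0}
    - {"xyz":[0.0467,0,0.0033],"jaw":1.0}
    - {"xyz":[0.05,0,0.0033],"jaw":1.0}
  only: "eef|force"

```text
eef_pos: [0.469, 0.1078, 0.01]
contact_force: [-3.2, -5.5, 4.2]
finger_force: 3.4
```

tcp_steps:
  deltas:
    - {"xyz":[0.0083,-0.0017,0],"jaw":1.0}
    - {"xyz":[0.0167,-0.0033,0],"jaw":1.0}
    - {"xyz":[0.025,-0.005,0],"jaw":1.0}
    - {"xyz":[0.0333,-0.0067,0],"jaw":1.0}
    - {"xyz":[0.0417,-0.0083,0],"jaw":1.0}
    - {"xyz":[0.05,-0.01,0],"jaw":1.0}
    - {"xyz":[0.0583,-0.0125,0],"jaw":1.0}
    - {"xyz":[0.0667,-0.015,0],"jaw":1.0}
    - {"xyz":[0.075,-0.0175,0],"jaw":1.0}
    - {"xyz":[0.0833,-0.02,0],"jaw":1.0}
  only: "eef|force"

```text
eef_pos: [0.4839, 0.1572, 0.01]
contact_force: [-1.2, -5.7, 2.5]
finger_force: 2.7
```

Run:
```python
from h import *
d=snap('top','top1.png')
for n in('board','board_front'):
    for c in('top','scene'):
        if c=='scene':snap(c)
        for r in ctrl.mark_of(c,n)[:2]:print(n,c,round(r['conf'],2),np.round(cf(r['position']),3))
d=snap('wrist','w2.png');print(cf(ctrl.get_state()['eef_pos']))
```

```text
board top 0.67 [-0.179 -0.033]
board scene 0.8 [-0.184 -0.028]
board_front top 0.57 [-0.067 -0.03 ]
board_front scene 0.71 [-0.07  -0.026]
[-0.30883437 -0.03612456]
```

View pics/w2.png

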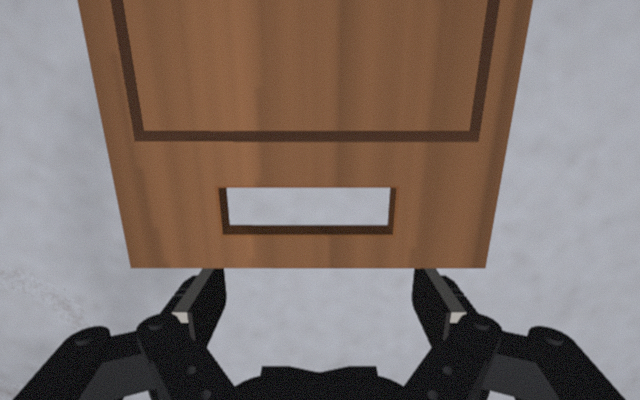

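The push sticks: the near end stays square at row 267 and moves with the fingers (board middle at about column 309). I'll carry on.

In the tool's units: 0.05 m is 0.0833, 0.03 m is 0.05.

tcp_steps:
  deltas:
    - {"xyz":[0.0083,-0.0017,0],"jaw":1.0}
    - {"xyz":[0.0167,-0.0033,0],"jaw":1.0}
    - {"xyz":[0.025,-0.005,0],"jaw":1.0}
    - {"xyz":[0.0333,-0.0067,0],"jaw":1.0}
    - {"xyz":[0.0417,-0.0083,0],"jaw":1.0}
    - {"xyz":[0.05,-0.01,0],"jaw":1.0}
    - {"xyz":[0.0583,-0.0117,0],"jaw":1.0}
    - {"xyz":[0.0667,-0.0133,0],"jaw":1.0}
    - {"xyz":[0.075,-0.015,0],"jaw":1.0}
    - {"xyz":[0.0833,-0.0167,0],"jaw":1.0}
  only: "eef|force"

```text
eef_pos: [0.4999, 0.2058, 0.01]
contact_force: [-2.2, -5.8, 2.9]
finger_force: 2.9
```

tcp_steps:
  deltas:
    - {"xyz":[0.0083,-0.0017,0],"jaw":1.0}
    - {"xyz":[0.0167,-0.0033,0],"jaw":1.0}
    - {"xyz":[0.025,-0.005,0],"jaw":1.0}
    - {"xyz":[0.0333,-0.0067,0],"jaw":1.0}
    - {"xyz":[0.0417,-0.0083,0],"jaw":1.0}
    - {"xyz":[0.05,-0.01,0],"jaw":1.0}
    - {"xyz":[0.0583,-0.0117,0],"jaw":1.0}
    - {"xyz":[0.0667,-0.0133,0],"jaw":1.0}
    - {"xyz":[0.075,-0.015,0],"jaw":1.0}
    - {"xyz":[0.0833,-0.0167,0],"jaw":1.0}
  only: "eef|force"

```text
eef_pos: [0.5159, 0.254, 0.01]
contact_force: [-2.5, -6.4, 3.7]
finger_force: 3.1
```

Run:
```python
from h import *
for n in('board','board_front','lemon_half_1'):
    for c in('top','scene'):
        snap(c,f'{c}2.png')
        for r in ctrl.mark_of(c,n)[:2]:print(n,c,round(r['conf'],2),np.round(cf(r['position']),3))
d=snap('wrist','w3.png');print(cf(ctrl.get_state()['eef_pos']))
```

```text
board top 0.59 [-0.082 -0.01 ]
board top 0.52 [-0.452 -0.197]
board scene 0.6 [-0.087 -0.009]
board_front top 0.85 [ 0.033 -0.009]
board_front scene 0.67 [ 0.032 -0.009]
lemon_half_1 top 0.88 [-0.051 -0.051]
lemon_half_1 top 0.83 [-0.285  0.16 ]
lemon_half_1 scene 0.77 [-0.049 -0.045]
lemon_half_1 scene 0.56 [-0.028  0.03 ]
[-0.20886848 -0.0155174 ]
```

Now 44 mm remain.

In the tool's units: 0.044 m is 0.0733, 0.04 m is 0.0667.

tcp_steps:
  deltas:
    - {"xyz":[0.0083,-0.0017,0],"jaw":1.0}
    - {"xyz":[0.0167,-0.0033,0],"jaw":1.0}
    - {"xyz":[0.025,-0.005,0],"jaw":1.0}
    - {"xyz":[0.0333,-0.0067,0],"jaw":1.0}
    - {"xyz":[0.0417,-0.0083,0],"jaw":1.0}
    - {"xyz":[0.05,-0.01,0],"jaw":1.0}
    - {"xyz":[0.0583,-0.0117,0],"jaw":1.0}
    - {"xyz":[0.0667,-0.0133,0],"jaw":1.0}
    - {"xyz":[0.0733,-0.015,0],"jaw":1.0}
    - {"xyz":[0.0733,-0.015,0],"jaw":1.0}
  only: "eef|force"

```text
eef_pos: [0.5305, 0.2974, 0.01]
contact_force: [-1.0, -3.0, 2.6]
finger_force: 1.7
```

tcp_steps:
  deltas:
    - {"xyz":[-0.0167,0,0],"jaw":1.0}
    - {"xyz":[-0.0333,0,0],"jaw":1.0}
    - {"xyz":[-0.0333,0,-0.05],"jaw":0.0}
    - {"xyz":[-0.0333,0,-0.1],"jaw":0.0}
    - {"xyz":[-0.0333,0,-0.1],"jaw":0.0}
    - {"xyz":[-0.0333,0,-0.1],"jaw":0.0}
    - {"xyz":[-0.0333,0,-0.1],"jaw":0.0}
  only: "eef|force|open"

```text
eef_pos: [0.5194, 0.2796, 0.0683]
contact_force: [0.3, -0.2, 0.2]
opening: -0.001
finger_force: 0.0
```

Run:
```python
from h import *
for n in('board','board_front','lemon_half_1'):
    for c in('top','scene'):
        d=snap(c,f'{c}3.png')
        for r in ctrl.mark_of(c,n)[:3]:print(n,c,round(r['conf'],2),np.round(cf(r['position']),3))
print(cf(ctrl.get_state()['eef_pos']))
a=cv2.imread('pics/top3.png')[90:250,180:400]
cv2.imwrite('pics/c3.png',cv2.resize(a,None,fx=3.6,fy=3.6,interpolation=cv2.INTER_CUBIC))
```

```text
board top 0.69 [-0.034 -0.005]
board top 0.65 [0.014 0.035]
board scene 0.68 [-0.038 -0.   ]
board_front top 0.77 [ 0.077 -0.002]
board_front scene 0.61 [0.077 0.001]
lemon_half_1 top 0.85 [-0.469 -0.066]
lemon_half_1 top 0.54 [-0.286  0.159]
lemon_half_1 top 0.52 [-0.188  0.215]
lemon_half_1 scene 0.79 [-0.472 -0.067]
lemon_half_1 scene 0.75 [-0.005 -0.037]
lemon_half_1 scene 0.73 [0.016 0.04 ]
[-0.18468529 -0.00664901]
```

View pics/c3.png

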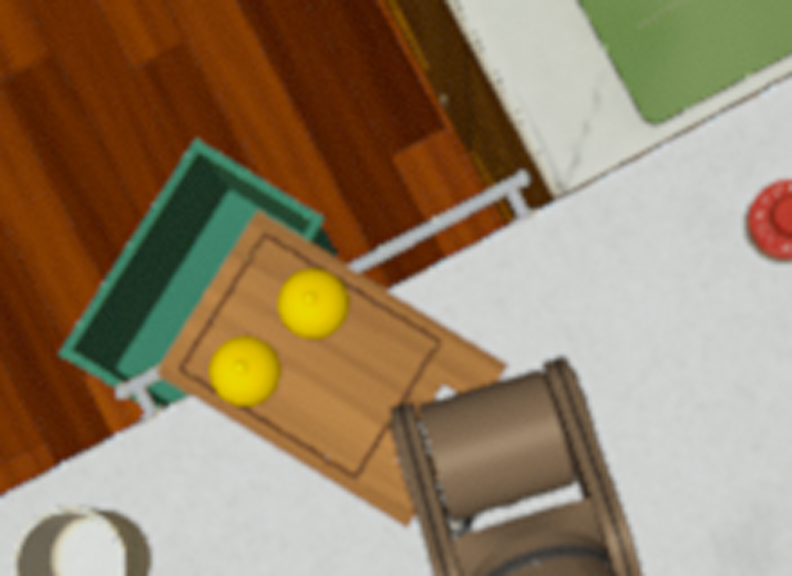

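The board front is at x = 77 mm, y ≈ 0 in the caddy's frame, parallel to the caddy. Both yellow halves are on it, at (312,302) and (245,370) in the crop. Next I'll press down with shut fingers.

In the tool's units: 0.095 m is 0.1583, 0.03 m is 0.05.

tcp_steps:
  deltas:
    - {"xyz":[0.05,0,0],"jaw":0.0}
    - {"xyz":[0.1,-0.0033,0],"jaw":0.0}
    - {"xyz":[0.1333,-0.0083,0],"jaw":0.0}
    - {"xyz":[0.1583,-0.0083,0.0083],"jaw":0.0}
    - {"xyz":[0.1583,-0.0083,0.025],"jaw":0.0}
    - {"xyz":[0.1583,-0.0083,0.0417],"jaw":0.0}
    - {"xyz":[0.1583,-0.0083,0.05],"jaw":0.0}
    - {"xyz":[0.1583,-0.0083,0.055],"jaw":0.0}
    - {"xyz":[0.1583,-0.0083,0.055],"jaw":0.0}
  only: "eef|force|open"

```text
eef_pos: [0.5634, 0.3647, 0.0369]
contact_force: [0.3, 0.7, 0.8]
opening: 0.001
finger_force: 0.0
```

tcp_steps:
  deltas:
    - {"xyz":[0,0,0.0017],"jaw":0.0}
    - {"xyz":[0,0,0.0033],"jaw":0.0}
    - {"xyz":[0,0,0.005],"jaw":0.0}
    - {"xyz":[0,0,0.0067],"jaw":0.0}
    - {"xyz":[0,0,0.0067],"jaw":0.0}
  only: "eef|force"

```text
eef_pos: [0.5633, 0.3649, 0.0329]
contact_force: [0.6, -0.5, -0.6]
finger_force: 0.0
```

In the tool's units: 0.003 m is 0.005, 0.002 m is 0.0033.

tcp_steps:
  deltas:
    - {"xyz":[0,0,0.0017],"jaw":0.0}
    - {"xyz":[0,0,0.0033],"jaw":0.0}
    - {"xyz":[0,0,0.005],"jaw":0.0}
    - {"xyz":[0,0,0.005],"jaw":0.0}
  only: "eef|force"

```text
eef_pos: [0.5635, 0.365, 0.0308]
contact_force: [-1.6, -1.0, 4.9]
finger_force: 2.6
```

In the tool's units: 0.002 m is 0.0033, 0.0015 m is 0.0025.

tcp_steps:
  deltas:
    - {"xyz":[0,0,0.0008],"jaw":0.0}
    - {"xyz":[0,0,0.0017],"jaw":0.0}
    - {"xyz":[0,0,0.0025],"jaw":0.0}
    - {"xyz":[0,0,0.0033],"jaw":0.0}
    - {"xyz":[0,0,0.0033],"jaw":0.0}
    - {"xyz":[0,0,0.0033],"jaw":0.0}
    - {"xyz":[0,0,0.0033],"jaw":0.0}
  only: "time|eef|force"

```text
time: 17.08
eef_pos: [0.5635, 0.365, 0.0308]
contact_force: [-6.4, -3.7, 12.6]
finger_force: 6.6
```

Run:
```python
from h import *
for c in('top','scene'):
    snap(c,f'{c}4.png')
    for n in('board','board_front','lemon_half_1'):
        for r in ctrl.mark_of(c,n)[:5]:print(n,c,round(r['conf'],2),np.round(cf(r['position']),3),round(r['position'][2],3))
s=ctrl.get_state();print(cf(s['eef_pos']),s['contact_force'],s['time'])
```

```text
board_front top 0.93 [ 0.075 -0.   ] -0.001
lemon_half_1 top 0.8 [-0.189  0.216] -0.0
lemon_half_1 top 0.71 [-0.466 -0.064] 0.0
lemon_half_1 top 0.57 [-0.006 -0.042] 0.015
board scene 0.69 [-0.037 -0.001] -0.002
board_front scene 0.7 [ 0.075 -0.002] -0.0
board_front scene 0.64 [-0.065  0.281] 0.005
lemon_half_1 scene 0.8 [-0.004 -0.036] 0.009
lemon_half_1 scene 0.73 [0.018 0.038] 0.017
lemon_half_1 scene 0.69 [-0.474 -0.067] 0.001
lemon_half_1 scene 0.63 [-0.288  0.158] -0.0
lemon_half_1 scene 0.21 [-0.451 -0.199] -0.002
[-0.08965514 -0.00134971] [-5.97949507 -3.49268384 12.65402585] 17.475
```

View pics/scene4.png

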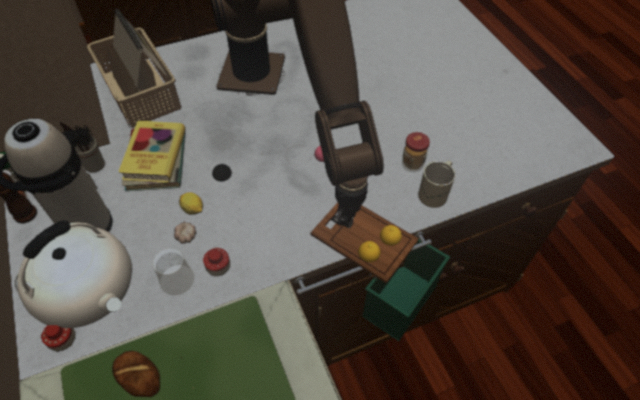

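The scene view shows the board over the caddy at (365,240), the halves at (370,250) and (391,234), and the fingertips pressing on its near half at (345,218). The bystanders haven't moved. I'm handing in.

```bash
python3 -c "
from plant import ctrl
print(ctrl.sign_off())"
```

```text
the job is handed in; nothing more can be done
None
```

I handed the job in with the board's far end about 75 mm past the edge, centred on the caddy, both halves on it and about 12.6 N pressing on its near half; the caddy hangs about 30° skewed to the rail, so I squared the board to the caddy, which leaves it about 30° off square to the worktop edge (no verdict was returned).

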